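# Open the stuck lid of the bead jar

## Task

The black lid of the bead jar in the bench clamp has stuck: break it loose with a short hard anticlockwise twist, then turn it easily on until it comes free and lift it off, without wrenching, pressing or pulling hard on the jar's neck. Set the lid down right way up and wholly on the round cork mat, without dropping it, and leave everything else on the table where it is.

Things in the scene. Friction and masses are not known exactly. Their poses are not given: they have to be found in the camera images.
- lid_center (a point): centre (half-way up) of the loose black fluted round lid sitting on the jar: 62 mm across, 28 mm tall, 60 g; z up along the jar's axis. Grip the skirt from above at any yaw, fingertips no lower than its lower edge, 14 mm below this point. While locked it has about 1 mm sideways and 1.5 mm up-and-down play
- lid: the same lid; origin at the centre of its lower edge. Seized: turned anticlockwise (from above) it gives a few degrees, then needs roughly 0.6 to 1.2 N m until it snaps loose, within the first 30 degrees; then it turns easily and can be gripped anew. Breaking it needs a firm grip (about 60 N), later a light one will do. Tighten by degrees: fingers that swing as they close press the lid on the neck
- jar: clear jar of beads in a wooden bench clamp, fixed, cannot turn; origin on the table under the jar's axis, z up. Clamp base 100 x 170 mm (x, y), jaws 57 mm high with faces up to y = +-62 mm; jar 82 mm across up to 82 mm high, then tapering to the neck. Lid's lower edge 98 mm, its top 126 mm above the table
- neck: the jar's neck under the lid, rim 122 mm above the table; origin on the table under the jar's axis, z up. Delicate: contact forces from the lid of more than 40 N in all crack it (1 N m against the end stop does). Two hidden lugs hold the lid down until it has turned in all somewhere between 50 and 115 degrees; it then lifts straight off, within some 15 degrees before an end stop
- mat: round cork mat, 120 mm across, 6 mm thick, fixed; origin at the centre of its underside on the table
- spool: spool of copper wire, 60 mm across, 50 mm tall, loose; origin under its centre
- pot: small amber closed pot, 60 mm across, 75 mm tall, loose; origin under its centre
- dish: white dish of beads, 96 mm across, 26 mm tall, loose; origin under its centre
- bangle: dark wooden ring, 68 mm across, 12 mm tall, loose; origin under its centre
- awl: screwdriver-shaped awl with a wooden handle lying on the table; origin under its middle, x along it
- pen: blue square pen, 140 x 10 x 10 mm, lying on the table; origin under its middle, x along it
- mallet: small wooden mallet lying on the table; origin under its middle, handle along x
Things that resemble listed ones, but are neither listed nor needed, are in the scene too. Of the things that look like the mat, take the one that is farthest to the robot's right at the start.

How it is judged:
By the outcome, as a careful person would: the job done as asked, in the order asked, and still so for the second after the job is handed in, with the robot touching nothing.
It also fails if it takes over 67 s, if anything falls off the work surface, if the arm or the gripper's body presses on something with over 40 N, if the wrist force passes 120 N, or if a joint passes its speed limit or range.

## Robot

A 6-joint arm with a two-finger parallel gripper is mounted at the origin on the work surface. World frame = base frame: x ahead of the robot, y to its left, z up, the work surface at z = 0. Lengths are in m, angles in rad, forces in N, time in s.
With the tool pointing down it reaches from about 0.375 to 0.975 m from the base axis. Payload 3.8 kg.
Tool frame: the origin (TCP) lies between the finger pads; the fingertips stand 11 mm ahead of it and the grasp point (between the pads) lies 8 mm behind it (robot.tip_extent is the y of the fingertips in the tool frame, in m); y points along the fingers, x is the direction in which the jaws open and shut, and the axes are right-handed (so a half turn about y gives the same grasp; the last joint's range is limited). The gripper opens to 88 mm and grips with 3 to 60 N. Pads are 18 mm wide; open, the fingers measure 123 mm over their backs; the gripper's body (75 mm by 187 mm) begins 45 mm behind the grasp point.
Start: joints at [-1.225, 0.264, 1.604, -0, 1.274, -0.037], TCP at [0.252, -0.626, 0.25] pointing down, gripper open.
Joint ranges: [-2.63, 2.63], [-0.94, 2.18], [0.31, 2.57], [-1.31, 4.45], [0, 2.66], [-2.55, 2.55]. Speed limits (rad/s): [2.57, 2.57, 3.14, 3.14, 3.14, 3.14].

## Interface

Orientations are given as a unit quaternion [x, y, z, w].
In Python, from station import robot, cams gives the robot as it stands.
- The arm moves only by the tool jog_arm, never from a script. Its argument "commands" is one flat list of numbers, 7 for each row, row after row: the turn, a rotation vector about the tool's x, y, z in degrees, then the shift along the tool's x, y, z in mm, then the finger opening in mm, from 0 to 88.1. A call has 1 to 8 rows; each row shifts and turns the commanded pose from where the row before left it, along the tool's axes as they then stand; what a row does not reach is not made up. A row lasts 1/8 s, in which the tool goes at most 62.5 mm and 10.7 degrees, less where a joint would pass 70% of its speed; a pose out of reach is approached as far as the arm can. A call is refused whole if a number of a shift passes 62.5 or a number of a turn 10.7, either way. A call with a gripper value outside its range is refused whole. The fingers move at their own pace and stop on an object; "squeeze" is the grip in N (left out, the last holds). Time passes only in rows, so rows that do not move let the fingers close. It gives the time, the measured TCP pose, the force and the opening at its end, in the units of the state.
- robot.get_state(): the state, without advancing time (a new reading comes with each control period).
- cams.grab_frame(name): name is "side" or "top" or "wrist"; returns (picture, depth): 384x512x3 uint8, red, green, blue; 384x512 float32, m along the optical axis (not along the pixel's ray), 0 where there is no reading.
- cams.camera_info(name): a dict with "fx", "fy", "cx", "cy" (pixels), "cam_to_world" (4x4, takes a point from camera to world coordinates); the wrist camera has in their place "tool_from_camera" (4x4, takes a point from camera to tool coordinates, whose origin is the TCP and whose axes are the tool frame's). Camera axes: x right, y up, looking along -z (the intrinsics and any distortion apply to the point x, -y, -z); pixel columns grow to the right and rows downward; lengths in m; the calibration is good to about 2 mm. The wrist camera is an equidistant fisheye: a pixel r from the principal point sees the ray r / f radians off the axis. A picture is of the moment at which its call begins: read the wrist's pose just before it. camera_info takes no time and is no camera call.
- robot.sign_off(): hands the job in, once; it reports no verdict.
The state is a dict: "time_s": time; "joints": joint angles; "qd": joint speeds; "effort": joint torques, N m; "tool_pos": TCP position; "eef_rot": TCP orientation; "ft_force": force on the tool from outside, world axes, zero at the start; "wrist_torque": the same for the moment, N m; "gripper_width": opening from 0.0 (shut) to 1.0 (fully open).
Only numpy, scipy, OpenCV 4.12 (cv2) and the standard library are available. Lean on these libraries where they do the work, as an engineer would, in place of code of your own. Each camera call takes 0.05 s, during which the arm holds its last target. There are 200 camera calls.

## Working session

There is one attempt and no reset: what is moved stays moved. The work goes in short steps, Python scripts to look and compute and a tool call to move; the robot and the scene stay as the last step left them, time stands still between calls to the robot, and variables do not carry over. Pictures are saved under pics/ and viewed, on a budget of 10 in all, crops included, one or two more only if the job needs it, and the job is handed in when it is done.

Besides the shell and the picture viewer there is one more tool, called after ">>>" as name(argument=value, ...) on one line, values as JSON. jog_arm: Moves the arm, as the interface text tells. Its arguments: {"type":"object","properties":{"commands":{"type":"array"},"squeeze":{"type":"number"}},"required":["commands"]}

```bash
ls; mkdir -p pics; python3 - <<'E'
from station import robot,cams
import cv2,numpy as np
s=robot.get_state();print(s)
fr={n:cams.grab_frame(n) for n in("top","side")}
for n,(p,d) in fr.items():
    np.savez(f'{n}0.npz',p=p,d=d);i=cams.camera_info(n);print(n,i)
cv2.imwrite('pics/a.png',cv2.cvtColor(cv2.resize(fr['top'][0],(800,600)),cv2.COLOR_RGB2BGR))
cv2.imwrite('pics/b.png',cv2.cvtColor(cv2.resize(fr['side'][0],(800,600)),cv2.COLOR_RGB2BGR))
E
```

```text
pics
{'time_s': 0.0, 'joints': array([-1.22488974e+00,  2.64728883e-01,  1.60534775e+00, -2.99200623e-05,
        1.27371948e+00, -3.68406045e-02]), 'qd': array([ 0.00139628, -0.00076176, -0.00031674,  0.00178111,  0.00107797,
       -0.00096543]), 'effort': array([ 2.45137206e-03, -5.02097476e+01, -3.56878817e+01,  7.30128936e-02,
        2.91562179e-02, -1.87504334e-04]), 'tool_pos': array([ 0.25188731, -0.62550434,  0.24841852]), 'eef_rot': array([-0.58552578,  0.39640039, -0.39513028,  0.58642847]), 'ft_force': array([-0.29914978,  0.13104559, -0.58113863]), 'wrist_torque': array([-0.02165665,  0.00360235,  0.03487032]), 'gripper_width': 0.9974572658002407}
top {'fx': 435.7968925464755, 'fy': 435.7968925464755, 'cx': 248.03388380075322, 'cy': 185.46935215060014, 'cam_to_world': array([[-0.02938099,  0.98451778, -0.17280481,  0.36801554],
       [-0.9994641 , -0.03143154, -0.00914128,  0.00455698],
       [-0.01443127,  0.17244362,  0.98491367,  1.09636766],
       [ 0.        ,  0.        ,  0.        ,  1.        ]])}
side {'fx': 469.16022864591594, 'fy': 469.16022864591594, 'cx': 260.191186752649, 'cy': 181.81044878649152, 'cam_to_world': array([[-0.82480068,  0.3794837 , -0.41916101,  0.03251262],
       [-0.56530826, -0.53847973,  0.62487291,  0.76597891],
       [ 0.01141938,  0.75235078,  0.65866372,  0.86973341],
       [ 0.        ,  0.        ,  0.        ,  1.        ]])}
```

View pics/a.png

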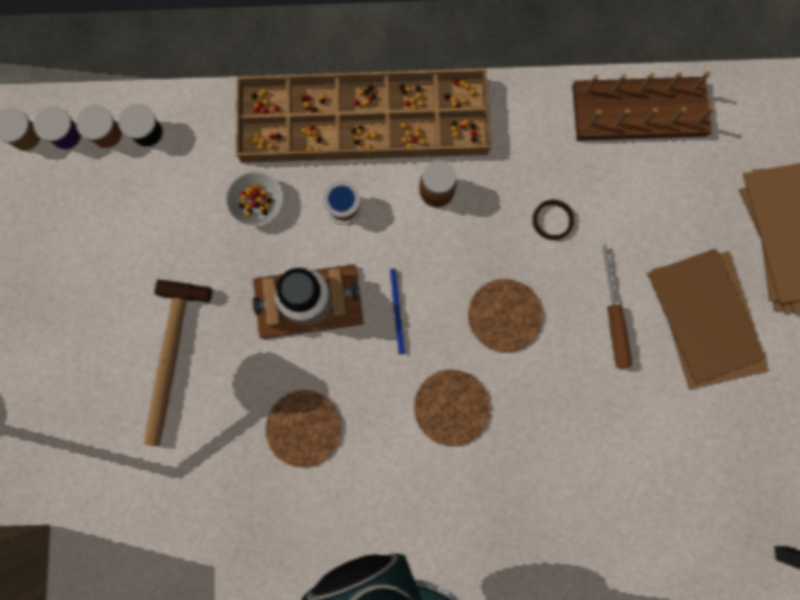

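View pics/b.png

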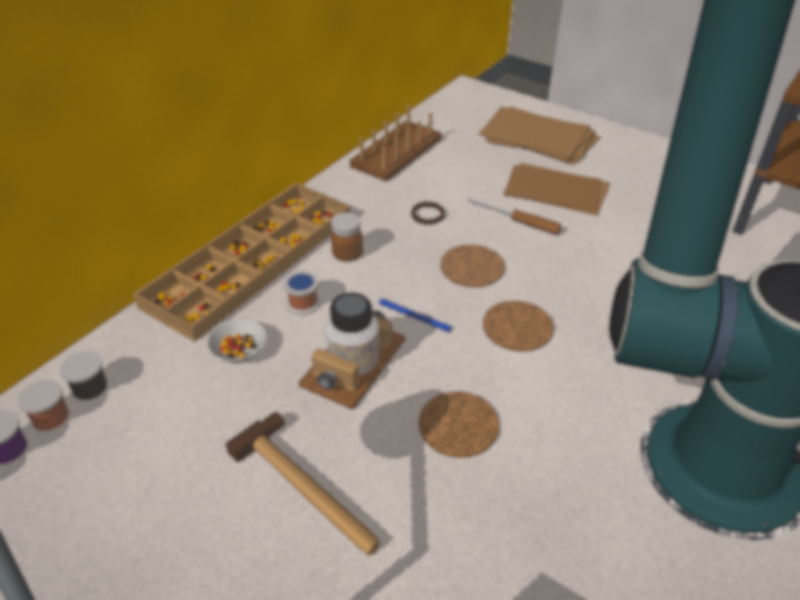

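Top view (800x600 px): the jar with its black lid is at (298,290). There are three cork discs, at (506,315), (453,408) and (304,428). Image right is the robot's right (-y), so (506,315) is the mat meant. The pen is at (398,310), just beside the clamp.

```bash
cat > h.py <<'E'
import numpy as np,cv2
from station import robot,cams
from scipy.spatial.transform import Rotation as R
def ray(n,u,v):
    i=cams.camera_info(n);T=i['cam_to_world']
    d=np.array([(u-i['cx'])/i['fx'],-(v-i['cy'])/i['fy'],-1.]);return T[:3,3],T[:3,:3]@d
def onplane(n,u,v,z):
    o,d=ray(n,u,v);return o+d*(z-o[2])/d[2]
def pts(n,d,m):
    vv,uu=np.nonzero(m&(d>0));o=[]
    for u,v in zip(uu,vv):
        a,r=ray(n,u,v);o.append(a+r*d[v,u])
    return np.array(o)
E
python3 - <<'E'
from h import *
for n in('top','side'):
    f=np.load(n+'0.npz');p,d=f['p'],f['d']
    hsv=cv2.cvtColor(p,cv2.COLOR_RGB2HSV)
    c=cams.camera_info(n)
    # depth world-z map
    T=c['cam_to_world'];v,u=np.mgrid[:384,:512]
    P=np.stack([(u-c['cx'])/c['fx']*d,-(v-c['cy'])/c['fy']*d,-d],-1)@T[:3,:3].T+T[:3,3]
    x0,y0=((191,186) if n=='top' else (224,198))
    w=(abs(u-x0)<25)&(abs(v-y0)<25)&(d>0)
    lid=w&(P[...,2]>.115)&(P[...,2]<.14)&(hsv[...,2]<110)
    q=P[lid];print(n,'lid top n',len(q),'z med',np.median(q[:,2]),'mid',(q.min(0)+q.max(0))/2,'ext',np.ptp(q,axis=0),'mean',q.mean(0))
    k,ct=0,None
    m=((hsv[...,0]<20)&(hsv[...,1]>75)).astype(np.uint8)
    m=cv2.morphologyEx(m,cv2.MORPH_OPEN,np.ones((5,5)))
    for t in cv2.findContours(m,0,2)[0]:
        if cv2.contourArea(t)<800: continue
        e=cv2.fitEllipse(t);z=onplane(n,*e[0],.006)
        b=np.array([onplane(n,*a[0],.006) for a in t]);rr=np.linalg.norm(b[:,:2]-z[:2],axis=1)
        print('  blob',np.round(e[0]),z.round(4),'r',rr.mean().round(4),rr.std().round(4))
    # tall things
    if n=='top':
        mm=((P[...,2]>.03)&(P[...,2]<.2)&(d>0)).astype(np.uint8)
        N,L,S,C=cv2.connectedComponentsWithStats(mm)
        for k in range(1,N):
            if S[k,4]>60:
                g=P[L==k];print('  tall',C[k].round(),g[:,:3].min(0).round(3),g.max(0).round(3))
        cv2.imwrite('pics/c.png',cv2.cvtColor(cv2.resize(p[150:300,130:370],(800,500),interpolation=cv2.INTER_CUBIC),cv2.COLOR_RGB2BGR))
E
```

```text
top lid top n 603 z med 0.125601286282242 mid [0.54529541 0.14462298 0.12317843] ext [0.06276399 0.06239863 0.01591377] mean [0.54429799 0.14337341 0.12537227]
  blob [ 15. 345.] [0.187  0.5868 0.006 ] r 0.0638 0.0227
  blob [194. 274.] [0.3429 0.1544 0.006 ] r 0.0585 0.0009
  blob [289. 261.] [ 0.3685 -0.0804  0.006 ] r 0.0583 0.0009
  blob [113. 227.] [0.4644 0.3576 0.006 ] r 0.0763 0.037
  blob [323. 202.] [ 0.5123 -0.1728  0.006 ] r 0.0584 0.0009
  blob [453. 204.] [ 0.4961 -0.4981  0.006 ] r 0.0906 0.0169
  blob [505. 155.] [ 0.6181 -0.6423  0.006 ] r 0.0892 0.0299
  blob [409.  70.] [ 0.8561 -0.4195  0.006 ] r 0.0997 0.025
  blob [230.  73.] [0.8634 0.0525 0.006 ] r 0.172 0.0559
  tall [232.  71.] [ 0.785 -0.162  0.03 ] [0.928 0.258 0.042]
  tall [61. 78.] [0.816 0.457 0.03 ] [0.879 0.519 0.055]
  tall [88. 77.] [0.818 0.388 0.03 ] [0.878 0.448 0.055]
  tall [ 9. 80.] [0.818 0.597 0.03 ] [0.878 0.645 0.056]
  tall [34. 79.] [0.819 0.527 0.03 ] [0.878 0.587 0.055]
  tall [286.  72.] [ 0.809 -0.145  0.03 ] [ 0.86  -0.054  0.035]
  tall [281. 116.] [ 0.696 -0.102  0.03 ] [ 0.752 -
[... 193 characters left out ...]
tall [507. 357.] [ 0.126 -0.576  0.031] [ 0.148 -0.559  0.068]
side lid top n 432 z med 0.12648418152640045 mid [0.54625493 0.14997168 0.12331219] ext [0.06114519 0.05892113 0.01655029] mean [0.54331809 0.1531231  0.1255679 ]
  blob [193. 306.] [0.4716 0.3641 0.006 ] r 0.0954 0.0347
  blob [293. 271.] [0.3436 0.16   0.006 ] r 0.0581 0.002
  blob [216. 242.] [0.5438 0.1922 0.006 ] r 0.0429 0.0123
  blob [331. 208.] [ 0.37   -0.0743  0.006 ] r 0.0577 0.0018
  blob [151. 168.] [0.8737 0.0775 0.006 ] r 0.1688 0.0576
  blob [357. 120.] [ 0.4966 -0.4923  0.006 ] r 0.0878 0.0178
  blob [253.  95.] [ 0.8658 -0.4213  0.006 ] r 0.0935 0.0242
  blob [346.  86.] [ 0.6262 -0.6743  0.006 ] r 0.1072 0.0214
```

View pics/c.png

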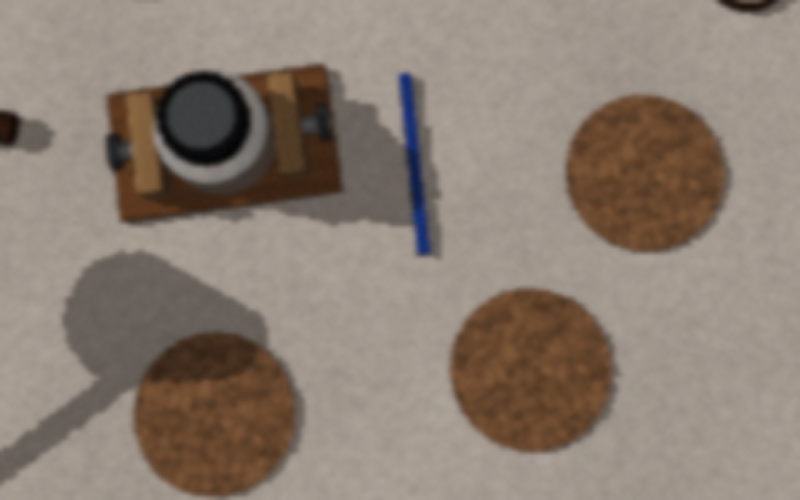

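The crop confirms that the disc at (646,172) in the crop, world (0.512,-0.173), is the rightmost of the three. The lid is at about (0.545,0.147). The top and side cameras differ by about 5 mm in y, so I'll refine from the wrist camera. Next I move over the lid at constant yaw, which puts j6 near +83° and leaves enough range to turn anticlockwise.

>>> jog_arm(commands=[0,0,0,-43.4,0,40,88,0,0,0,-43.4,0,40,88,0,0,0,-43.4,0,40,88,0,0,0,-43.4,0,40,88,0,0,0,-43.4,0,40,88,0,0,0,-43.4,0,40,88,0,0,0,-43.4,0,40,88,0,0,0,-43.4,0,40,88], squeeze=10)

```text
time_s: 1.1
tool_pos: [0.4194, -0.1827, 0.2495]
eef_rot: [-0.586, 0.396, -0.396, 0.586]
ft_force: [0.6, -0.2, 0.7]
gripper_width: 1.001
```

>>> jog_arm(commands=[0,0,0,-43.4,0,40,88,0,0,0,-43.4,0,40,88,0,0,0,-43.4,0,40,88,0,0,0,-43.4,0,40,88,0,0,0,-43.4,0,40,88,0,0,0,-43.4,0,40,88,0,0,0,0,0,0,88,0,0,0,0,0,0,88])

```text
time_s: 2.1
tool_pos: [0.544, 0.1463, 0.249]
eef_rot: [0.587, -0.396, 0.395, -0.586]
ft_force: [0.2, 0.8, -0.5]
gripper_width: 1.0
```

```bash
cat >> h.py <<'E'
def wray(s,u,v):
    i=cams.camera_info('wrist');x=(u-i['cx'])/i['fx'];y=(v-i['cy'])/i['fy'];th=np.hypot(x,y);k=np.sin(th)/max(th,1e-9)
    d=np.array([x*k,-y*k,-np.cos(th)]);T=i['tool_from_camera'];Q=R.from_quat(s['eef_rot']).as_matrix()
    return Q@T[:3,3]+s['tool_pos'],Q@T[:3,:3]@d
def wplane(s,u,v,z):
    o,d=wray(s,u,v);return o+d*(z-o[2])/d[2]
def wgrab(tag):
    s=robot.get_state();p,d=cams.grab_frame('wrist')
    cv2.imwrite(f'pics/{tag}.png',cv2.cvtColor(p,cv2.COLOR_RGB2BGR));np.savez(tag,p=p,d=d);return s,p,d
E
python3 - <<'E'
from h import *
s,p,d=wgrab('w1');print(s);print(cams.camera_info('wrist'))
E
```

```text
{'time_s': 2.1, 'joints': array([ 2.18934002e-01,  5.50718644e-02,  1.84568971e+00, -6.44102548e-04,
        1.24267437e+00,  1.40619741e+00]), 'qd': array([-0.02733843, -0.01747685,  0.01196174,  0.00058385, -0.00017883,
        0.00309742]), 'effort': array([ 9.24602319e-01, -3.81093192e+01, -3.58392370e+01,  1.04801331e-01,
       -1.20615475e-01,  4.95996108e-03]), 'tool_pos': array([0.54397938, 0.14633885, 0.24897137]), 'eef_rot': array([ 0.58679343, -0.39576839,  0.39518506, -0.5855507 ]), 'ft_force': array([ 0.2360678 ,  0.80416439, -0.48694628]), 'wrist_torque': array([-0.03120531,  0.04027945, -0.0053119 ]), 'gripper_width': 1.0004739963458817}
{'fx': 297.3186396354542, 'fy': 297.3186396354542, 'cx': 254.5506624368456, 'cy': 191.25967748943182, 'tool_from_camera': array([[ 9.99999397e-01,  7.22827345e-04, -8.26280612e-04,
        -4.51580741e-04],
       [-1.01283074e-03,  3.17064211e-01, -9.48403532e-01,
        -1.34900400e-01],
       [-4.23547998e-04,  9.48403798e-01,  3.17064752e-01,
         8.25051651e-02],
       [ 0.00000000e+00,  0.00000000e+00,  0.00000000e+00,
         1.00000000e+00]])}
```

View pics/w1.png

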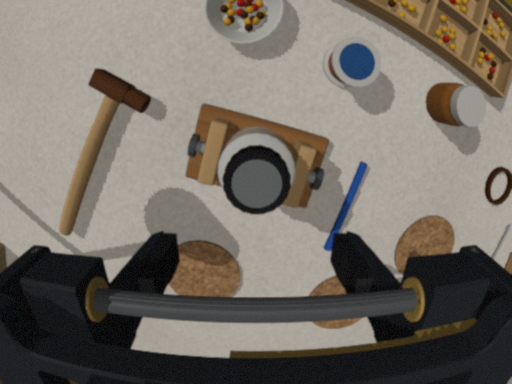

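The wrist view shows the lid top at about (256,180) with the jar in the clamp, the pen at (345,205), and the chosen mat at (425,245). Now I refine the lid and mat positions from it.

```bash
python3 - <<'E'
from h import *
f=np.load('w1.npz');p,d=f['p'],f['d']
s=dict(tool_pos=np.array([0.54397938,0.14633885,0.24897137]),eef_rot=np.array([0.58679343,-0.39576839,0.39518506,-0.5855507]))
hsv=cv2.cvtColor(p,cv2.COLOR_RGB2HSV);g=hsv[...,2]
v,u=np.mgrid[:384,:512];w=(abs(u-256)<45)&(abs(v-180)<45)
print(g[180,210:305:3])
print(g[130:225:3,256])
dk=(w&(g<105)).astype(np.uint8)
def fit(m,z):
    c=max(cv2.findContours(m,0,1)[0],key=cv2.contourArea);b=np.array([wplane(s,*q[0],z)[:2] for q in c])
    o=np.c_[2*b,np.ones(len(b))];x=np.linalg.lstsq(o,(b**2).sum(1),rcond=None)[0];r=np.hypot(b[:,0]-x[0],b[:,1]-x[1])
    return x[:2].round(4),r.mean().round(4),r.std().round(4),cv2.contourArea(c)
dk2=cv2.morphologyEx(dk,cv2.MORPH_OPEN,np.ones((9,9)))
print('dark',fit(dk2,.126))
gr=(w&(g>55)&(g<115)&(np.hypot(u-256,v-180)<32)).astype(np.uint8)
gr=cv2.morphologyEx(gr,cv2.MORPH_OPEN,np.ones((5,5)));print('grey',fit(gr,.126))
print('depth z lid', [ (wray(s,256,180)[0]+0)[2]-d[180,256]])
m=((hsv[...,0]<20)&(hsv[...,1]>90)&(abs(u-425)<40)&(abs(v-245)<40)).astype(np.uint8)
m=cv2.morphologyEx(m,cv2.MORPH_OPEN,np.ones((5,5)));print('mat',fit(m,.006))
E
```

```text
[141 104  92 136 114  22  29  55  91  88  92  89  89  91  92  89  91  90
  92  91  87  89  90  89  40  25  23 127 107 105 104 106]
[108 140 161 162 163 102  14  24  23  24  83  90  91  91  90  90  89  90
  92  93  92  90  92  91  91  93  47  28 122 168 169 172]
dark (array([0.5502, 0.1469]), np.float64(0.0314), np.float64(0.0008), 3608.0)
grey (array([0.5474, 0.1463]), np.float64(0.0228), np.float64(0.0003), 1892.5)
depth z lid [np.float64(0.11552499259687277)]
mat (array([ 0.5238, -0.1647]), np.float64(0.0498), np.float64(0.0109), 1908.5)
```

>>> jog_arm(commands=[0,0,0,1,40,3,88,0,0,0,0,39,0,88,0,0,0,0,0,0,88,0,0,0,0,0,0,88])

```text
time_s: 2.65
tool_pos: [0.5484, 0.1459, 0.1721]
eef_rot: [-0.585, 0.396, -0.397, 0.586]
ft_force: [0.4, 0.1, 0.9]
gripper_width: 0.994
```

```bash
cat >> h.py <<'E'
def lidfit(s,p,x0=256,y0=215):
    g=cv2.cvtColor(p,cv2.COLOR_RGB2HSV)[...,2];v,u=np.mgrid[:384,:512]
    m=((g>58)&(g<118)&(np.hypot(u-x0,v-y0)<60)).astype(np.uint8);m=cv2.morphologyEx(m,cv2.MORPH_OPEN,np.ones((7,7)))
    N,L,S,C=cv2.connectedComponentsWithStats(m,connectivity=4);k=L[y0,x0];print('comp',k,S[k],C[k].round(1))
    c=max(cv2.findContours((L==k).astype(np.uint8),0,1)[0],key=cv2.contourArea);b=np.array([wplane(s,*q[0],.126)[:2] for q in c])
    for _ in range(4):
        x=np.linalg.lstsq(np.c_[2*b,np.ones(len(b))],(b**2).sum(1),rcond=None)[0];r=np.hypot(b[:,0]-x[0],b[:,1]-x[1]);b=b[abs(r-np.median(r))<.0015]
    Q=R.from_quat(s['eef_rot']).as_matrix();e=np.r_[x[:2],.126]-s['tool_pos']
    print('lid',x[:2].round(4),'r',r.mean().round(4),len(c),len(b),'tool-frame mm',(Q.T@e*1000).round(1),'y axis',Q[:,1].round(4))
E
python3 - <<'E'
from h import *
s,p,d=wgrab('w2');lidfit(s,p);print(s['tool_pos'],s['joints'][5])
E
```

```text
comp 1 [ 220  191   69   63 3395] [254.  221.9]
lid [0.5476 0.1463] r 0.0228 185 185 tool-frame mm [-0.7 46.1 -0.7] y axis [ 1.5e-03  2.0e-04 -1.0e+00]
[0.54839486 0.14592002 0.17210527] 1.405811983357867
```

View pics/w2.png

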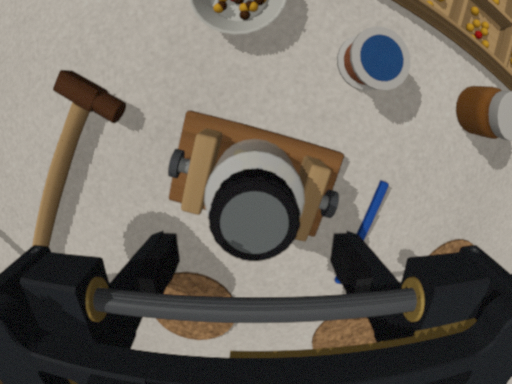

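>>> jog_arm(commands=[0,-10.5,0,0,0,0,88,0,-10.5,0,0,0,0,88,0,-10.5,0,0,0,0,88,0,-10.5,0,0,0,0,88,0,-10.5,0,0,0,0,88,0,-10.5,0,0,0,0,88,0,-10.5,0,0,0,0,88,0,-10.5,0,0,0,0,88])

```text
time_s: 3.7
tool_pos: [0.5493, 0.147, 0.1734]
eef_rot: [-0.7, -0.102, 0.099, 0.7]
ft_force: [-0.3, -0.2, 0.0]
gripper_width: 0.997
```

>>> jog_arm(commands=[0,-10.5,0,0,0,0,88,0,-10.5,0,0,0,0,88,0,-10.5,0,0,0,0,88,0,-10.5,0,0,0,0,88,0,-10.5,0,0,0,0,88,0,-10.5,0,0,0,0,88,0,-10.5,0,0,0,0,88,0,-10.5,0,0,0,0,88])

```text
time_s: 4.7
tool_pos: [0.5493, 0.147, 0.1735]
eef_rot: [0.454, 0.544, -0.542, -0.452]
ft_force: [0.1, -0.6, -0.7]
gripper_width: 1.003
```

>>> jog_arm(commands=[0,-10.5,0,0,0,0,88,0,0,0,0,0,0,88,0,0,0,0,0,0,88])

```text
time_s: 5.08
tool_pos: [0.5486, 0.1469, 0.1721]
eef_rot: [0.405, 0.581, -0.58, -0.404]
ft_force: [-0.4, 0.3, 0.0]
gripper_width: 0.999
```

```bash
python3 - <<'E'
from h import *
s,p,d=wgrab('w3');lidfit(s,p);print(s['tool_pos'],s['joints'][5])
E
```

```text
comp 1 [ 220  189   69   63 3414] [253.7 220.1]
lid [0.5479 0.1463] r 0.0228 185 185 tool-frame mm [-0.3 46.1  1. ] y axis [ 2.2e-03  5.0e-04 -1.0e+00]
[0.54855942 0.14692161 0.17209998] -1.7064335867748508
```

Views half a turn apart agree: the lid axis is at (0.5477,0.1463) and the radius is consistent. I turn back, recentre by (-0.2,-0.8) mm, and descend so the tips are at about z = 0.101.

>>> jog_arm(commands=[0,10.5,0,0,0,0,88,0,10.5,0,0,0,0,88,0,10.5,0,0,0,0,88,0,10.5,0,0,0,0,88,0,10.5,0,0,0,0,88,0,10.5,0,0,0,0,88,0,10.5,0,0,0,0,88,0,10.5,0,0,0,0,88])

```text
time_s: 6.12
tool_pos: [0.5479, 0.1469, 0.171]
eef_rot: [-0.689, -0.159, 0.159, 0.689]
ft_force: [-0.1, 0.7, -0.1]
gripper_width: 0.999
```

>>> jog_arm(commands=[0,10.5,0,0,0,0,88,0,10.5,0,0,0,0,88,0,10.5,0,0,0,0,88,0,10.5,0,0,0,0,88,0,10.5,0,0,0,0,88,0,10.5,0,0,0,0,88,0,10.5,0,0,0,0,88,0,10.5,0,0,0,0,88])

```text
time_s: 7.12
tool_pos: [0.5479, 0.1468, 0.1709]
eef_rot: [-0.618, 0.343, -0.343, 0.618]
ft_force: [-0.1, -0.1, 0.8]
gripper_width: 0.997
```

>>> jog_arm(commands=[0,10.5,0,0,0,0,88,0,0,0,-0.2,0,-0.8,88,0,0,0,0,20,0,88,0,0,0,0,20,0,88,0,0,0,0,20,0,88,0,0,0,0,0,0,88,0,0,0,0,0,0,88])

```text
time_s: 8.0
tool_pos: [0.547, 0.1467, 0.1105]
eef_rot: [0.586, -0.396, 0.395, -0.586]
ft_force: [-0.3, 0.1, -0.3]
gripper_width: 1.0
```

```bash
python3 - <<'E'
from h import *
s=robot.get_state();print(s['tool_pos'],s['joints'],s['ft_force'],s['wrist_torque'])
Q=R.from_quat(s['eef_rot']).as_matrix();print(Q.T@(np.array([.5477,.1463,.112])-s['tool_pos'])*1000)
E
```

```text
[0.54695653 0.14671649 0.11050311] [2.18064821e-01 1.87439362e-01 1.97097459e+00 4.74029640e-05
 9.83529154e-01 1.40538867e+00] [-0.29524611  0.10947025 -0.26737664] [ 0.0059809  -0.01584079  0.02901572]
[ 0.66424648 -1.49713167  0.53315699]
```

>>> jog_arm(commands=[0,0,0,0.5,-1.5,0.5,72,0,0,0,0,0,0,66,0,0,0,0,0,0,64,0,0,0,0,0,0,64], squeeze=3)

```text
time_s: 8.5
tool_pos: [0.5477, 0.1465, 0.1125]
eef_rot: [-0.586, 0.396, -0.396, 0.586]
ft_force: [-0.3, -0.3, -0.2]
gripper_width: 0.726
```

>>> jog_arm(commands=[0,0,0,0,0,0,62,0,0,0,0,0,0,61,0,0,0,0,0,0,60,0,0,0,0,0,0,60])

```text
time_s: 9.0
tool_pos: [0.5477, 0.1464, 0.1123]
eef_rot: [0.586, -0.396, 0.396, -0.586]
ft_force: [0.0, -0.7, 1.4]
gripper_width: 0.705
```

```bash
cat > st.py <<'E'
from h import *
s=robot.get_state();Q=R.from_quat(s['eef_rot']).as_matrix()
print('t',s['time_s'],'pos',s['tool_pos'].round(4),'j6',np.degrees(s['joints'][5]).round(1),'Ftool',(Q.T@s['ft_force']).round(1),'Tz(world)',s['wrist_torque'].round(2),'w mm',round(s['gripper_width']*88.1,1),'lid err tool mm',(Q.T@(np.array([.5477,.1463,.112])-s['tool_pos'])*1000).round(1))
E
python3 st.py
```

```text
t 9.0 pos [0.5477 0.1464 0.1123] j6 80.5 Ftool [ 0.7 -1.4 -0.2] Tz(world) [-0.15  0.05  0.05] w mm 62.1 lid err tool mm [ 0.1  0.3 -0. ]
```

Contact is at 62.1 mm (the lid is 62 mm), well centred, with forces near zero. Now I tighten gradually and watch the vertical force.

>>> jog_arm(commands=[0,0,0,0,0,0,58,0,0,0,0,0,0,58], squeeze=10)

```text
time_s: 9.25
tool_pos: [0.5477, 0.1464, 0.1124]
eef_rot: [-0.586, 0.396, -0.396, 0.586]
ft_force: [-0.3, -2.0, 2.2]
gripper_width: 0.707
```

>>> jog_arm(commands=[0,0,0,0,0,0,57,0,0,0,0,0,0,57], squeeze=18)

```text
time_s: 9.5
tool_pos: [0.5477, 0.1464, 0.1123]
eef_rot: [0.586, -0.396, 0.396, -0.586]
ft_force: [-0.1, -1.3, 3.5]
gripper_width: 0.702
```

>>> jog_arm(commands=[0,0,0,0,-0.3,0,50,0,0,0,0,0,0,50], squeeze=27)

```text
time_s: 9.75
tool_pos: [0.5476, 0.1466, 0.1123]
eef_rot: [-0.586, 0.396, -0.396, 0.586]
ft_force: [1.2, 0.0, -0.3]
gripper_width: 0.702
```

>>> jog_arm(commands=[0,0,0,0,0,0,50,0,0,0,0,0,0,50], squeeze=36)

```text
time_s: 10.0
tool_pos: [0.5476, 0.1465, 0.1124]
eef_rot: [-0.586, 0.396, -0.396, 0.586]
ft_force: [0.5, 0.8, 0.3]
gripper_width: 0.697
```

>>> jog_arm(commands=[0,0,0,0,0,0,50,0,0,0,0,0,0,50], squeeze=48)

```text
time_s: 10.25
tool_pos: [0.5475, 0.1465, 0.1124]
eef_rot: [0.586, -0.396, 0.396, -0.586]
ft_force: [0.6, 0.5, 0.6]
gripper_width: 0.696
```

>>> jog_arm(commands=[0,0,0,0,0,0,50,0,0,0,0,0,0,50], squeeze=60)

```text
time_s: 10.5
tool_pos: [0.5474, 0.1465, 0.1124]
eef_rot: [0.586, -0.396, 0.396, -0.586]
ft_force: [0.6, 0.2, -1.0]
gripper_width: 0.698
```

```bash
python3 st.py
```

```text
t 10.5 pos [0.5474 0.1465 0.1124] j6 80.5 Ftool [0.  1.  0.7] Tz(world) [ 0.01  0.02 -0.  ] w mm 61.5 lid err tool mm [0.3 0.4 0.2]
```

Full grip with near-zero load on the neck. Now the break-loose twist, anticlockwise (-y).

>>> jog_arm(commands=[0,-5,0,0,0,0,50,0,-5,0,0,0,0,50])

```text
time_s: 10.75
tool_pos: [0.5475, 0.1473, 0.1125]
eef_rot: [-0.618, 0.344, -0.343, 0.619]
ft_force: [-3.4, 4.0, 1.9]
gripper_width: 0.696
```

```bash
python3 st.py
```

```text
t 10.75 pos [0.5475 0.1473 0.1125] j6 70.5 Ftool [-5.1 -1.9 -0.8] Tz(world) [ 0.46  0.62 -0.75] w mm 61.3 lid err tool mm [ 1.   0.5 -0.3]
```

>>> jog_arm(commands=[0,-5,0,0,0,0,50,0,-4,0,0,0,0,50])

```text
time_s: 11.0
tool_pos: [0.5465, 0.1468, 0.1124]
eef_rot: [0.644, -0.294, 0.292, -0.643]
ft_force: [-3.9, 0.5, 1.2]
gripper_width: 0.696
```

```bash
python3 st.py
```

```text
t 11.0 pos [0.5465 0.1468 0.1124] j6 61.4 Ftool [-2.9 -1.2 -2.6] Tz(world) [ 0.19  0.33 -0.11] w mm 61.3 lid err tool mm [1.1 0.4 0.6]
```

Torque peaked near 0.75 N·m and then dropped to 0.1, so the lid has snapped loose after about 19°. Next I ease the grip, then turn on in modest steps while watching torque.

>>> jog_arm(commands=[0,0,0,0,0,0,50,0,0,0,0,0,0,50], squeeze=35)

```text
time_s: 11.25
tool_pos: [0.5467, 0.147, 0.1124]
eef_rot: [0.643, -0.295, 0.293, -0.643]
ft_force: [-4.6, 3.4, 1.5]
gripper_width: 0.7
```

>>> jog_arm(commands=[0,0,0,0,0,0,50,0,0,0,0,0,0,50], squeeze=18)

```text
time_s: 11.5
tool_pos: [0.5466, 0.147, 0.1123]
eef_rot: [0.643, -0.295, 0.293, -0.643]
ft_force: [-3.8, 3.6, 1.8]
gripper_width: 0.702
```

>>> jog_arm(commands=[0,-5,0,0,0,0,50,0,-5,0,0,0,0,50,0,0,0,0,0,0,50])

```text
time_s: 11.88
tool_pos: [0.548, 0.1462, 0.1124]
eef_rot: [0.666, -0.237, 0.237, -0.666]
ft_force: [-0.1, -0.3, -0.7]
gripper_width: 0.699
```

```bash
python3 st.py
```

```text
t 11.875 pos [0.548  0.1462 0.1124] j6 51.6 Ftool [ 0.2  0.7 -0.3] Tz(world) [-0.07 -0.02  0.01] w mm 61.6 lid err tool mm [-0.3  0.4 -0.1]
```

Torque and forces are zero after about 29° in total. I reduce the grip to 6 N so that any end stop or lug makes the lid slip harmlessly, and turn on.

>>> jog_arm(commands=[0,0,0,0,0,0,50,0,-5,0,0,0,0,50,0,-6,0,0,0,0,50,0,-6,0,0,0,0,50,0,-5,0,0,0,0,50,0,0,0,0,0,0,50], squeeze=6)

```text
time_s: 12.62
tool_pos: [0.5478, 0.1464, 0.1125]
eef_rot: [0.699, -0.106, 0.106, -0.699]
ft_force: [-0.1, -0.6, -0.7]
gripper_width: 0.703
```

```bash
python3 st.py
```

```text
t 12.625 pos [0.5478 0.1464 0.1125] j6 29.6 Ftool [ 0.1  0.7 -0.6] Tz(world) [-0.06 -0.05 -0.03] w mm 61.9 lid err tool mm [-0.   0.5 -0.1]
```

>>> jog_arm(commands=[0,-5,0,0,0,0,50,0,-4,0,0,0,0,50,0,0,0,0,-1.5,0,50,0,0,0,0,-1.5,0,50])

```text
time_s: 13.12
tool_pos: [0.5474, 0.1463, 0.1146]
eef_rot: [0.705, -0.051, 0.05, -0.705]
ft_force: [2.8, 0.7, -8.3]
gripper_width: 0.706
```

```bash
python3 st.py
```

```text
t 13.125 pos [0.5474 0.1463 0.1146] j6 20.6 Ftool [2.7 8.3 1.1] Tz(world) [ 0.04 -0.56 -0.01] w mm 62.2 lid err tool mm [0.3 2.6 0. ]
```

Held down at 60° total (-8 N, modest). I lower, turn 9° more and test again.

>>> jog_arm(commands=[0,0,0,0,2.5,0,50,0,-5,0,0,0,0,50,0,-4,0,0,0,0,50,0,0,0,0,-1.2,0,50,0,0,0,0,-1.3,0,50])

```text
time_s: 13.75
tool_pos: [0.5476, 0.1465, 0.1148]
eef_rot: [-0.707, -0.005, 0.005, 0.707]
ft_force: [3.0, 0.5, -8.3]
gripper_width: 0.704
```

```bash
python3 st.py
```

```text
t 13.75 pos [0.5476 0.1465 0.1148] j6 11.6 Ftool [3.  8.3 0.5] Tz(world) [ 0.1  -0.63  0.08] w mm 62.0 lid err tool mm [ 0.1  2.8 -0.2]
```

>>> jog_arm(commands=[0,0,0,0,2.5,0,50,0,-5,0,0,0,0,50,0,-4,0,0,0,0,50,0,0,0,0,-1.2,0,50,0,0,0,0,-1.3,0,50])

```text
time_s: 14.38
tool_pos: [0.5475, 0.1464, 0.1149]
eef_rot: [-0.704, -0.061, 0.061, 0.705]
ft_force: [4.2, 1.0, -8.8]
gripper_width: 0.703
```

```bash
python3 st.py
```

```text
t 14.375 pos [0.5475 0.1464 0.1149] j6 2.6 Ftool [4.3 8.8 0.3] Tz(world) [ 0.1  -0.6  -0.03] w mm 62.0 lid err tool mm [ 0.1  2.9 -0.2]
```

>>> jog_arm(commands=[0,0,0,0,2.5,0,50,0,-5,0,0,0,0,50,0,-4,0,0,0,0,50])

```text
time_s: 14.75
tool_pos: [0.5478, 0.1465, 0.1134]
eef_rot: [0.697, 0.117, -0.117, -0.697]
ft_force: [-0.1, -0.1, -0.8]
gripper_width: 0.705
```

```bash
python3 st.py
```

```text
t 14.75 pos [0.5478 0.1465 0.1134] j6 -6.6 Ftool [-0.1  0.8 -0.1] Tz(world) [-0.01 -0.1   0.05] w mm 62.1 lid err tool mm [-0.1  1.4 -0.2]
```

>>> jog_arm(commands=[0,0,0,0,-1.2,0,50,0,0,0,0,-1.3,0,50])

```text
time_s: 15.0
tool_pos: [0.5476, 0.1464, 0.1149]
eef_rot: [-0.698, -0.116, 0.116, 0.698]
ft_force: [3.3, 0.5, -8.5]
gripper_width: 0.706
```

```bash
python3 st.py
```

```text
t 15.0 pos [0.5476 0.1464 0.1149] j6 -6.4 Ftool [ 3.3  8.5 -0.6] Tz(world) [ 0.05 -0.68  0.03] w mm 62.2 lid err tool mm [ 0.1  2.9 -0.2]
```

>>> jog_arm(commands=[0,0,0,0,2.5,0,50,0,-5,0,0,0,0,50,0,-4,0,0,0,0,50])

```text
time_s: 15.38
tool_pos: [0.5478, 0.1465, 0.1134]
eef_rot: [-0.686, -0.171, 0.171, 0.686]
ft_force: [-0.5, -0.2, 0.4]
gripper_width: 0.701
```

```bash
python3 st.py
```

```text
t 15.375 pos [0.5478 0.1465 0.1134] j6 -15.6 Ftool [-0.5 -0.4  0.1] Tz(world) [-0.03 -0.15  0.03] w mm 61.7 lid err tool mm [-0.2  1.4 -0.1]
```

>>> jog_arm(commands=[0,0,0,0,-1.2,0,50,0,0,0,0,-1.3,0,50])

```text
time_s: 15.62
tool_pos: [0.5475, 0.1464, 0.1149]
eef_rot: [-0.686, -0.17, 0.17, 0.686]
ft_force: [2.6, 1.1, -9.5]
gripper_width: 0.706
```

```bash
python3 st.py
```

```text
t 15.625 pos [0.5475 0.1464 0.1149] j6 -15.4 Ftool [ 2.8  9.5 -0.2] Tz(world) [ 0.09 -0.59 -0.01] w mm 62.2 lid err tool mm [ 0.1  2.9 -0.2]
```

>>> jog_arm(commands=[0,0,0,0,2.5,0,50,0,-5,0,0,0,0,50,0,-3,0,0,0,0,50])

```text
time_s: 16.0
tool_pos: [0.5478, 0.1465, 0.1134]
eef_rot: [0.672, 0.219, -0.219, -0.672]
ft_force: [-0.7, -0.3, -0.6]
gripper_width: 0.701
```

```bash
python3 st.py
```

```text
t 16.0 pos [0.5478 0.1465 0.1134] j6 -23.6 Ftool [-0.7  0.6  0.2] Tz(world) [-0.04 -0.15  0.04] w mm 61.8 lid err tool mm [-0.2  1.4 -0.1]
```

>>> jog_arm(commands=[0,0,0,0,-1.2,0,50,0,0,0,0,-1.3,0,50])

```text
time_s: 16.25
tool_pos: [0.5477, 0.1465, 0.1157]
eef_rot: [-0.673, -0.218, 0.218, 0.673]
ft_force: [0.6, 0.6, -2.2]
gripper_width: 0.7
```

```bash
python3 st.py
```

```text
t 16.25 pos [0.5477 0.1465 0.1157] j6 -23.4 Ftool [0.8 2.2 0.1] Tz(world) [ 0.01 -0.13 -0.  ] w mm 61.7 lid err tool mm [-0.1  3.7 -0.1]
```

At about 104° the vertical load is only -2 N, so the lid looks free. I firm the grip to 12 N and lift gently, checking.

>>> jog_arm(commands=[0,0,0,0,0,0,50,0,0,0,0,-1.5,0,50,0,0,0,0,-1.5,0,50], squeeze=12)

```text
time_s: 16.62
tool_pos: [0.5477, 0.1465, 0.1184]
eef_rot: [0.673, 0.218, -0.218, -0.673]
ft_force: [1.1, -0.3, -3.1]
gripper_width: 0.702
```

```bash
python3 st.py
```

```text
t 16.625 pos [0.5477 0.1465 0.1184] j6 -23.5 Ftool [ 0.6  3.1 -0.9] Tz(world) [ 0.03 -0.3   0.11] w mm 61.9 lid err tool mm [-0.1  6.4 -0.1]
```

>>> jog_arm(commands=[0,0,0,0,-2,0,50,0,0,0,0,-2,0,50,0,0,0,0,0,0,50])

```text
time_s: 17.0
tool_pos: [0.5477, 0.1465, 0.1229]
eef_rot: [-0.673, -0.218, 0.218, 0.673]
ft_force: [-0.5, 0.5, -1.0]
gripper_width: 0.702
```

```bash
python3 st.py
```

```text
t 17.0 pos [0.5477 0.1465 0.1229] j6 -23.5 Ftool [-0.1  1.   0.7] Tz(world) [-0.06 -0.08  0.  ] w mm 61.9 lid err tool mm [-0.1 10.9 -0.1]
```

The load is now about the lid's own weight. I lift clear (the neck reaches 24 mm into the lid).

>>> jog_arm(commands=[0,0,0,0,-4,0,50,0,0,0,0,-5,0,50,0,0,0,0,-6,0,50,0,0,0,0,-10,0,50,0,0,0,0,-20,0,50,0,0,0,0,-25,0,50,0,0,0,0,0,0,50,0,0,0,0,0,0,50])

```text
time_s: 18.0
tool_pos: [0.5475, 0.1464, 0.1926]
eef_rot: [0.673, 0.218, -0.218, -0.673]
ft_force: [-0.1, -0.5, -1.2]
gripper_width: 0.702
```

```bash
python3 st.py; python3 - <<'E'
from h import *
s,p,d=wgrab('w4')
Q=R.from_quat(s['eef_rot']).as_matrix();print(Q.round(3))
E
```

```text
t 18.0 pos [0.5475 0.1464 0.1926] j6 -23.5 Ftool [-0.4  1.2 -0.3] Tz(world) [-0.04 -0.11  0.03] w mm 61.9 lid err tool mm [ 0.1 80.6 -0.2]
[[ 0.81   0.    -0.587]
 [ 0.587  0.     0.81 ]
 [ 0.    -1.    -0.   ]]
```

View pics/w4.png

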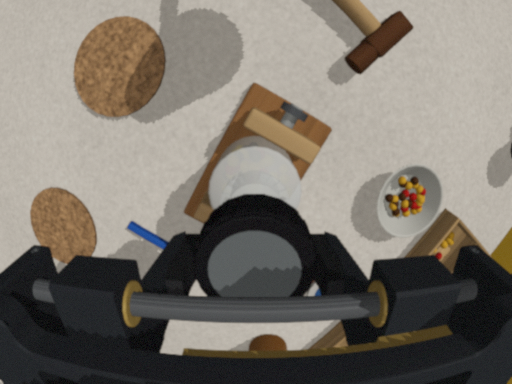

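The lid is off and level in the fingers; the bare jar neck is at (255,170) and the mat at (62,225). I carry it over the mat.

>>> jog_arm(commands=[0,0,0,-15,0,-17,50,0,0,0,-29,0,-32,50,0,0,0,-29,0,-32,50,0,0,0,-33,0,-37,50,0,0,0,-33,0,-37,50,0,0,0,-30,0,-33,50,0,0,0,-29,0,-32,50,0,0,0,-15.5,0,-17.5,50])

```text
time_s: 19.05
tool_pos: [0.5129, -0.1729, 0.1911]
eef_rot: [-0.672, -0.217, 0.218, 0.673]
ft_force: [0.3, -0.2, -0.6]
gripper_width: 0.701
```

>>> jog_arm(commands=[0,0,0,0,30,0,50,0,0,0,0,0,0,50,0,0,0,0,0,0,50])

```text
time_s: 19.42
tool_pos: [0.5138, -0.1708, 0.1622]
eef_rot: [-0.672, -0.218, 0.219, 0.673]
ft_force: [-0.1, 0.9, -1.3]
gripper_width: 0.702
```

```bash
python3 st.py; python3 - <<'E'
from h import *
s,p,d=wgrab('w5')
hsv=cv2.cvtColor(p,cv2.COLOR_RGB2HSV);v,u=np.mgrid[:384,:512]
m=((hsv[...,0]<20)&(hsv[...,1]>90)&(abs(u-255)<130)&(v<300)).astype(np.uint8)
m=cv2.morphologyEx(m,cv2.MORPH_OPEN,np.ones((5,5)))
c=max(cv2.findContours(m,0,1)[0],key=cv2.contourArea);b=np.array([wplane(s,*q[0],.006)[:2] for q in c])
from scipy.optimize import least_squares
x=np.array([.514,-.171])
for _ in range(15):
    r=np.hypot(*(b-x).T);k=abs(r-.06)<.01
    x=least_squares(lambda q:np.hypot(*(b[k]-q).T)-.06,x).x
print('mat',x.round(4),k.sum(),len(b),(np.hypot(*(b[k]-x).T)-.06).std())
E
```

```text
t 19.425 pos [ 0.5138 -0.1708  0.1622] j6 -57.0 Ftool [0.5 1.3 0.8] Tz(world) [-0.   -0.14 -0.02] w mm 61.9 lid err tool mm [213.6  50.3 236.8]
mat [ 0.514 -0.171] 0 315 nan
  ret = _var(a, axis=axis, dtype=dtype, out=out, ddof=ddof,
  arrmean = um.true_divide(arrmean, div, out=arrmean,
  ret = ret.dtype.type(ret / rcount)
```

View pics/w5.png

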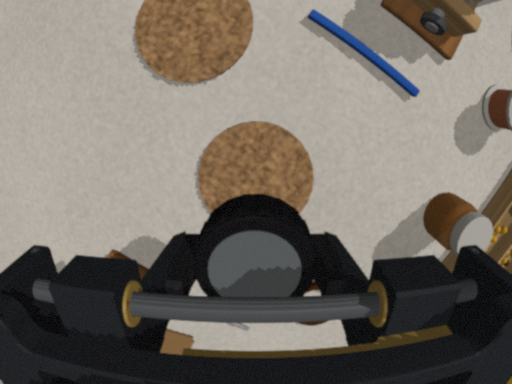

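The target mat is at (256,175), partly hidden by the lid; the script fitted the other disc at (195,25). I redo the fit on the visible arc.

```bash
python3 - <<'E'
from h import *
from scipy.optimize import least_squares
s=robot.get_state();p=np.load('w5.npz')['p'];d=np.load('w5.npz')['d']
hsv=cv2.cvtColor(p,cv2.COLOR_RGB2HSV);v,u=np.mgrid[:384,:512]
m=((hsv[...,0]<20)&(hsv[...,1]>90)&(abs(u-255)<75)&(v<220)&(v>100)).astype(np.uint8)
m=cv2.morphologyEx(m,cv2.MORPH_OPEN,np.ones((5,5)))
c=max(cv2.findContours(m,0,1)[0],key=cv2.contourArea);c=c[c[:,0,1]<195]
b=np.array([wplane(s,*q[0],.006)[:2] for q in c])
x=least_squares(lambda q:np.hypot(*(b-q).T)-.06,[.514,-.171]).x
print('mat',x.round(4),len(b),(np.hypot(*(b-x).T)-.06).std())
Q=R.from_quat(s['eef_rot']).as_matrix();print('tool mm',(Q.T@(np.r_[x,.0225]-s['tool_pos'])*1000).round(1))
# lid top relative to TCP
g=hsv[...,2];o,_=wray(s,255,260);c=cams.camera_info('wrist')
P=[]
for vv in range(245,280,5):
  for uu in range(230,285,10):
    a,r=wray(s,uu,vv);T=c['tool_from_camera'];fw=Q@T[:3,:3]@[0,0,-1.];P.append((a+r*d[vv,uu]/(r@fw))[2]-s['tool_pos'][2])
print('lid top above TCP mm',np.median(P)*1000,np.std(P)*1000)
E
```

```text
mat [ 0.5125 -0.1667] 211 0.009414627479088854
tool mm [  0.9 140.4   4.5]
lid top above TCP mm 13.509474147307992 18.519521051375595
```

The centre agrees within about 4 mm against a 29 mm margin. Lid bottom is about 14.5 mm below the TCP. I descend in decreasing steps.

>>> jog_arm(commands=[0,0,0,0,30,2,50,0,0,0,0,35,0,50,0,0,0,0,30,0,50,0,0,0,0,20,0,50,0,0,0,0,12,0,50,0,0,0,0,5,0,50,0,0,0,0,3,0,50,0,0,0,0,0,0,50])

```text
time_s: 20.48
tool_pos: [0.5135, -0.1697, 0.0281]
eef_rot: [0.673, 0.218, -0.218, -0.672]
ft_force: [1.1, 0.4, -1.0]
gripper_width: 0.705
```

>>> jog_arm(commands=[0,0,0,0,1.5,0,50,0,0,0,0,1.5,0,50,0,0,0,0,0,0,50])

```text
time_s: 20.85
tool_pos: [0.5129, -0.1695, 0.0245]
eef_rot: [-0.673, -0.218, 0.218, 0.673]
ft_force: [1.0, -0.5, -0.1]
gripper_width: 0.703
```

>>> jog_arm(commands=[0,0,0,0,1,0,50,0,0,0,0,0,0,50])

```text
time_s: 21.1
tool_pos: [0.5129, -0.1695, 0.0234]
eef_rot: [-0.673, -0.218, 0.218, 0.673]
ft_force: [0.5, 0.1, -0.5]
gripper_width: 0.7
```

>>> jog_arm(commands=[0,0,0,0,1,0,50,0,0,0,0,0,0,50])

```text
time_s: 21.35
tool_pos: [0.5129, -0.1695, 0.0224]
eef_rot: [-0.673, -0.218, 0.218, 0.673]
ft_force: [-0.3, 0.2, -1.1]
gripper_width: 0.702
```

>>> jog_arm(commands=[0,0,0,0,0.7,0,50,0,0,0,0,0,0,50])

```text
time_s: 21.6
tool_pos: [0.5129, -0.1695, 0.0217]
eef_rot: [-0.673, -0.218, 0.218, 0.673]
ft_force: [0.6, 0.1, -1.5]
gripper_width: 0.7
```

>>> jog_arm(commands=[0,0,0,0,0.7,0,50,0,0,0,0,0,0,50])

```text
time_s: 21.85
tool_pos: [0.5131, -0.1696, 0.0213]
eef_rot: [0.673, 0.218, -0.218, -0.673]
ft_force: [-0.8, 0.4, 1.1]
gripper_width: 0.702
```

>>> jog_arm(commands=[0,0,0,0,0.4,0,50,0,0,0,0,0,0,50])

```text
time_s: 22.1
tool_pos: [0.5131, -0.1696, 0.0213]
eef_rot: [0.673, 0.218, -0.218, -0.673]
ft_force: [-2.0, 1.1, 4.8]
gripper_width: 0.703
```

>>> jog_arm(commands=[0,0,0,0,0,0,60,0,0,0,0,0,0,62,0,0,0,0,0,0,65,0,0,0,0,0,0,72,0,0,0,0,0,0,86,0,0,0,0,0,0,86,0,0,0,0,0,0,86], squeeze=4)

```text
time_s: 22.98
tool_pos: [0.513, -0.1695, 0.0207]
eef_rot: [-0.673, -0.218, 0.218, 0.673]
ft_force: [0.7, 0.6, 0.2]
gripper_width: 0.975
```

>>> jog_arm(commands=[0,0,0,0,-5,0,86,0,0,0,0,-10,0,86,0,0,0,0,-20,0,86,0,0,0,0,-40,0,86,0,0,0,0,-50,0,86,0,0,0,0,-30,0,86,0,0,0,0,0,0,86,0,0,0,0,0,0,86])

```text
time_s: 23.98
tool_pos: [0.5124, -0.1693, 0.1751]
eef_rot: [-0.672, -0.218, 0.218, 0.673]
ft_force: [-0.9, 0.1, 0.1]
gripper_width: 0.977
```

```bash
python3 st.py; python3 - <<'E'
from h import *
s,p,d=wgrab('w6');t,_=cams.grab_frame('top')
cv2.imwrite('pics/f.png',cv2.cvtColor(np.vstack([p,t]),cv2.COLOR_RGB2BGR)[:, :])
im=np.hstack([cv2.resize(p,(400,300)),cv2.resize(t,(400,300))]);cv2.imwrite('pics/f.png',cv2.cvtColor(im,cv2.COLOR_RGB2BGR))
E
```

```text
t 23.975 pos [ 0.5124 -0.1693  0.1751] j6 -56.9 Ftool [-0.6 -0.1  0.6] Tz(world) [ 0.03 -0.07 -0.01] w mm 86.0 lid err tool mm [213.8  63.2 234.8]
```

View pics/f.png

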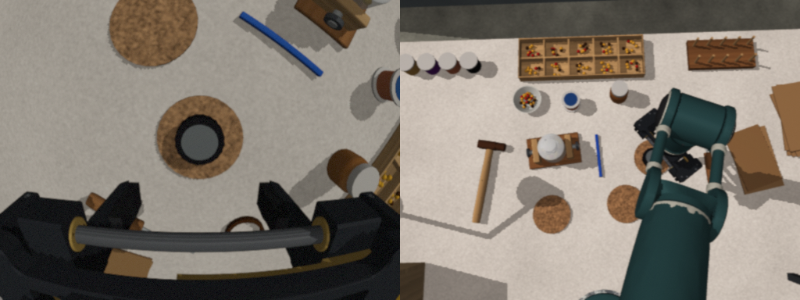

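The lid stands right way up, centred on the mat (left half, (200,140)). The jar is bare and everything else is where it was.

```bash
python3 -c "
from station import robot;print(robot.sign_off())"
```

```text
the job is handed in; nothing more can be done
None
```

The lid is off the jar and standing right way up near the middle of the rightmost cork mat. I handed the job in at about 24 s.

- **Breaking loose:** I gripped at up to 60 N in small steps with almost no load on the neck. The twist reached at least 0.75 N·m, and the lid snapped loose within the first 30°.
- **Turning and lifting:** With a 6 N grip the lid turned easily and came free at about 104° in total. Gentle lift tests on the way loaded the neck by at most about 9.5 N, and the end stop was never felt.
- **Setting down:** The lid touched the mat at about 5 N before I released it.
- **Last checks:** The final wrist and top pictures show the lid well inside the mat's edge and the gripper clear above it. Nothing else appears to have moved, though I compared the other objects only by eye. In the top view the arm hid the area around the bangle and awl; the wrist picture shows them only in part.
- **Disagreements:** The top and side cameras differed by about 5 mm in y. I settled the lid's position with two wrist views half a turn apart, which agreed to about 0.3 mm. The fit of the half-hidden mat before placing was poor (9 mm scatter), but its centre was within about 5 mm of the first estimate, and the margin was 29 mm.

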